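Draw out the job plate and scan its bar label

ROBOT

A 6-joint arm with a two-finger parallel gripper is mounted at the origin on the work surface; the furniture and walls round the work are solid. World frame = base frame: x ahead of the robot, y to its left, z up, the work surface at z = 0. Lengths are in mm, angles in rad, forces in N, time in s.
With the tool pointing down it reaches from about 375 to 925 mm from the base axis. Payload 5.7 kg.
Tool frame: the origin (TCP) lies midway between the tips of the shut fingers; the grasp point (between the pads) lies 19 mm behind it; z points along the fingers, y is the direction in which the jaws open and shut (so a half turn about z gives the same grasp; the last joint's range is limited). The gripper opens to 85 mm and grips with 20 to 120 N. Pads are 22 mm wide; open, the fingers measure 114 mm over their backs; the gripper's body (76 mm by 85 mm) begins 54 mm behind the grasp point. The pads swing forward as they close: fully open they stand 13 mm farther back than shut.
Start: joints at [-1.268, 0.359, 1.51, -0, 1.272, -0.115], TCP at [243.432, -548.365, 231.267] pointing down, gripper open.
Joint ranges: [-2.97, 2.97], [-1.01, 2.36], [0.21, 2.38], [-0.96, 4.11], [0.2, 2.71], [-2.98, 2.98]. Speed limits (rad/s): [2.39, 2.39, 3.14, 3.14, 3.14, 3.14].

INTERFACE

Orientations are given as [roll, pitch, yaw] about the fixed x, y, z axes, in that order (R = Rz(yaw) Ry(pitch) Rx(roll)).
In Python, from station import arm, optics gives the robot as it stands.
- The arm moves only by the tool send_rows, never from a script. Its argument "commands" is a list of rows, each an object of numbers: "hand": the closure, from 0 (fully open) to 1 (shut); "x", "y", "z": the shift along the tool's x, y, z in m; "rx", "ry", "rz": the turn, a rotation vector about the tool's x, y, z in rad. A call has 1 to 12 rows; each row shifts and turns the pose as measured when the row begins, along the tool's axes as they then stand; what a row does not reach is not made up. A row lasts 1/12 s, in which the tool goes at most 41.7 mm and 7.16 degrees, less where a joint would pass 70% of its speed; a pose out of reach is approached as far as the arm can. A call is refused whole if a number of a shift passes 0.0417 or a number of a turn 0.125, either way. A call with a gripper value outside its range is refused whole. The fingers move at their own pace and stop on an object; "squeeze" is the grip in N (left out, the last holds). Time passes only in rows, so rows that do not move let the fingers close. It gives the time, the measured TCP pose, the force and the opening at its end, in the units of the state.
- arm.get_state(): the state, without advancing time (a new reading comes with each control period).
- optics.read_camera(name): name is "scene" or "top"; returns a dict with "img" (400x640x3 uint8, red, green, blue), "K" (3x3 intrinsics, pixels), "T" (4x4, takes a point from camera to world coordinates). Camera axes: x right, y down, z forward; pixel columns grow to the right and rows downward; lengths in mm; the calibration is good to about 2 mm. A picture is of the moment at which its call begins. There is no depth.
- arm.finish_job(): hands the job in, once; it reports no verdict.
The state is a dict: "time": time; "q": joint angles; "joint_velocities": joint speeds; "effort": joint torques, N m; "tcp_pos": TCP position; "tcp_rot": TCP orientation; "force": force on the tool from outside, world axes, zero at the start; "moment": the same for the moment, N m; "grip_width": finger opening in mm.
Only numpy, scipy, OpenCV 4.12 (cv2) and the standard library are available. Lean on these libraries where they do the work, as an engineer would, in place of code of your own. Each camera call takes 0.05 s, during which the arm holds its last target.

TASK

Slide the job plate out from under the little bench shelf, flat on the table, until its whole bar label is clear of the shelf, and let go of it. Then pick up the hand scanner and hold it still for two seconds about 8 cm from the label, with its beam on the middle of the label and its window's long side parallel to the label's long side. Lay the scanner back on its rubber pad, right way up and along the pad, leaving the plate drawn out and the nippers on the shelf and the whetstone where they are.

Things in the scene. Friction and masses are not known exactly. Their poses are not given: they have to be found in the camera images.
- bench_shelf: Low wooden shelf fixed on the table: board 50 (x) x 140 (y) x 10 mm on two end legs 12 mm thick, top 42 mm above the table, 32 mm clear beneath, 116 mm between the legs. Origin on the table under its centre; its open front faces its own -x, roughly toward the robot; front edge at x = -25 mm. A pair of nippers lies on top (up to 54 mm above the table).
- job_plate: Loose grey metal plate 100 (x) x 90 (y) x 6 mm, 0.14-0.28 kg, rear half under the shelf. Too wide to grip: press closed fingertips (5-15 N) on its grippy black rubber strip and pull to the plate's -x; the plate slides easily. Origin: centre of underside. Strip 26 (x) x 78 mm, centred at x = -35 mm, top 7.5 mm above the table, wholly in front of the shelf at the start.
- label (a point): Centre of the bar label on top of the job plate: white paper 50 mm (plate x) x 30 mm (plate y) with black bars, centred 20 mm behind the plate's centre (plate x = +20 mm, y = 0, 6.5 mm above the table); axes as the plate's. Beneath the shelf, mostly hidden from above, at the start.
- scanner_pad: Black rubber pad fixed on the table, 200 (x) x 90 (y) x 3 mm; origin under its centre. The scanner's place.
- scanner: Loose grey hand scanner, 0.14 to 0.23 kg, lying on its pad at the start with its x along the pad's x. Origin at the underside (z up when right way up). Handle: a bar 30 mm wide (y) and 28 mm high, from x = -80 to +18 mm; grip it from above across y at about x = 0 to -20 mm. Head: x = +18 to +68 mm, 44 mm wide (y), top at z = 38 mm. Its front face slants under the head, so that the scanner looks forward and down at 45 degrees. Centre of mass near x = +5 mm.
- scan_window (a point): Centre of the scanner's window (32 mm along y, 18 mm high), at scanner x = +58.5, y = 0, z = +12 mm. Its x axis is the beam, pointing out of the window (45 degrees between the scanner's +x and -z); its y axis, the same as the scanner's y, is the long side of the window and the scan line. The beam is not drawn.
- nippers: Nippers 44 x 148 x 12 mm lying along the top of the shelf; origin at the centre of the underside.
- whetstone: Bystander: two-layer whetstone 52 x 150 x 25 mm (long along its y) lying between the shelf and the pad; origin at the centre of the underside.

How it is judged:
By the outcome, as a careful person would: the job done as asked, in the order asked, and still so for the second after the job is handed in, with the robot touching nothing.
It also fails if it takes over 64 s, if anything falls off the work surface, if the arm or the gripper's body presses on something with over 40 N, if the wrist force passes 120 N, or if a joint passes its speed limit or range.

## Working session

There is one attempt and no reset: what is moved stays moved. The work goes in short steps, Python scripts to look and compute and a tool call to move; the robot and the scene stay as the last step left them, time stands still between calls to the robot, and variables do not carry over. Pictures are saved under pics/ and viewed, and the job is handed in when it is done.

Besides the shell and the picture viewer there is one more tool, called after "Call:" by a JSON object that holds its "api" and its "payload", one argument or row to a line. send_rows: Moves the arm, as the interface text tells. Its arguments: {"type":"object","properties":{"commands":{"type":"array","items":{"type":"object","properties":{"hand":{"type":"number"},"x":{"type":"number"},"y":{"type":"number"},"z":{"type":"number"},"rx":{"type":"number"},"ry":{"type":"number"},"rz":{"type":"number"}}}},"squeeze":{"type":"number"}},"required":["commands"]}

```bash
ls; mkdir -p pics; python3 - <<'E'
from station import arm, optics
import cv2
s=arm.get_state(); print(s)
for n in("scene","top"):
    d=optics.read_camera(n); cv2.imwrite(f"pics/{n}0.png",d["img"][:,:,::-1]); print(n,d["K"],d["T"])
E
```

```text
pics
{'time': 0.0, 'q': array([-1.26809097e+00,  3.59503098e-01,  1.51145569e+00,  2.11450077e-06,
        1.27250422e+00, -1.15099425e-01]), 'joint_velocities': array([-0.00127181, -0.0006586 ,  0.00282607,  0.00211927, -0.0009354 ,
       -0.00053767]), 'effort': array([ 1.39281736e-03, -5.27603352e+01, -2.78627318e+01, -3.36687654e-04,
        1.28260162e-02,  4.90564730e-06]), 'tcp_pos': array([ 243.23865521, -547.72456576,  230.44587686]), 'tcp_rot': array([-3.13973490e+00, -2.16808652e-04,  4.17803960e-01]), 'force': array([-0.64110336, -0.30963224,  0.44917896]), 'moment': array([-0.02806581, -0.00917196, -0.09854165]), 'grip_width': 85.47584644756793}
scene [[509.28799267   0.         322.0524946 ]
 [  0.         509.28799267 197.28687792]
 [  0.           0.           1.        ]] [[ 8.18668091e-01 -2.87808734e-01  4.96939322e-01 -6.37865556e+01]
 [-5.74266467e-01 -4.11444959e-01  7.07764841e-01 -7.81195844e+02]
 [ 7.62276099e-04 -8.64800080e-01 -5.02115764e-01  6.26723216e+02]
 [ 0.00000000e+00  0.00000000e+00  0.00000000e+00  1.00000000e+00]]
top [[363.2938485    0.         322.07944829]
 [  0.         363.2938485  200.63965397]
 [  0.           0.           1.        ]] [[ 1.32390326e-02 -9.95695868e-01  9.17303977e-02  4.27032530e+02]
 [-9.99798054e-01 -1.17945978e-02  1.62707976e-02  2.50354609e+01]
 [-1.51188428e-02 -9.19272828e-02 -9.95650940e-01  9.00471813e+02]
 [ 0.00000000e+00  0.00000000e+00  0.00000000e+00  1.00000000e+00]]
```

View pics/scene0.png

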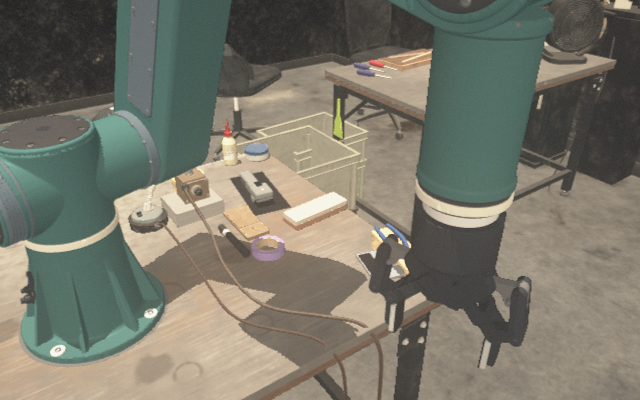

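View pics/top0.png

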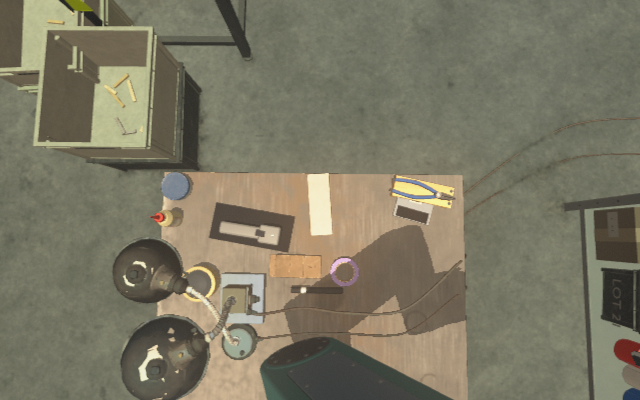

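```bash
cat > h.py <<'E'
import numpy as np, cv2
from station import arm, optics
def cam(n): 
    return optics.read_camera(n)
def ray(d,uv,z):
    uv=np.atleast_2d(np.array(uv,float)); T=d["T"];K=d["K"]
    r=(np.c_[uv,np.ones(len(uv))]@np.linalg.inv(K).T)@T[:3,:3].T
    o=T[:3,3]; return o+r*((z-o[2])/r[:,2])[:,None]
def proj(d,P):
    P=np.atleast_2d(np.array(P,float)); T=d["T"]; c=(P-T[:3,3])@T[:3,:3]; p=c@d["K"].T; return p[:,:2]/p[:,2:]
def crop(d,x0,y0,x1,y1,f,name):
    im=d["img"][y0:y1,x0:x1,::-1]; cv2.imwrite(name,cv2.resize(im,None,fx=f,fy=f,interpolation=cv2.INTER_CUBIC))
def rect(pts):
    return cv2.minAreaRect(np.array(pts,np.float32))
E
python3 - <<'E'
from h import *
d=cam("top"); crop(d,375,165,475,235,8,"pics/t_shelf.png"); crop(d,195,165,345,255,5,"pics/t_pad.png")
d=cam("scene"); crop(d,200,150,420,290,3,"pics/s_c.png")
E
```

```text
(no output)
```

View pics/t_shelf.png

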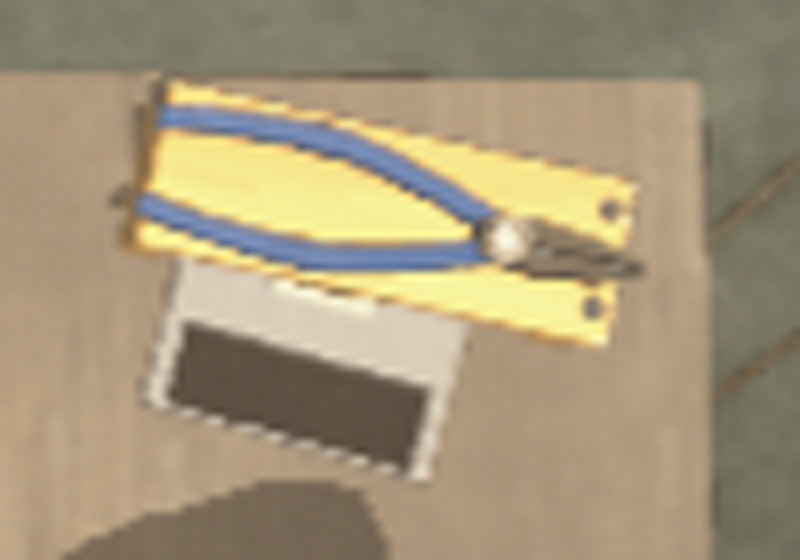

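View pics/t_pad.png

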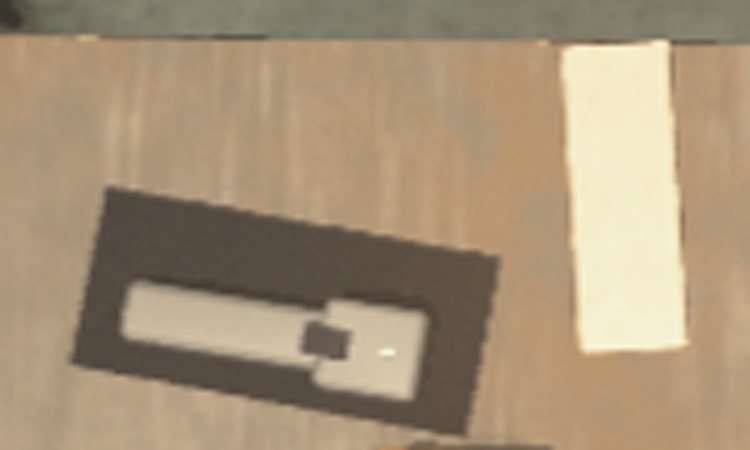

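View pics/s_c.png

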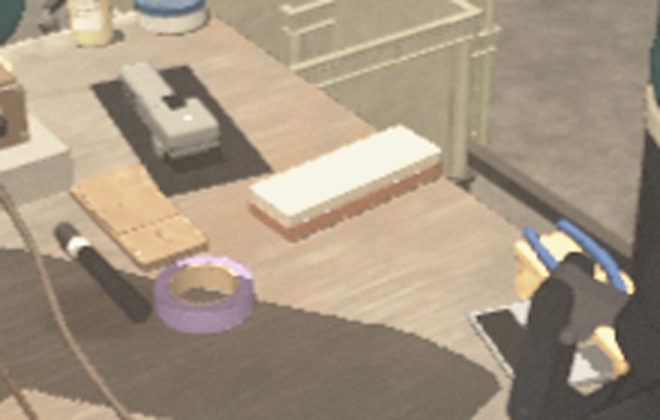

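```bash
python3 - <<'E'
from h import *
d=cam("top")
def c8(l,ox,oy,f): return [((u+.5)/f-.5+ox,(v+.5)/f-.5+oy) for u,v in l]
def rep(n,l,z,ox,oy,f):
    P=ray(d,c8(l,ox,oy,f),z); r=rect(P[:,:2]); print(n,np.round(P[:,:2],1).tolist()); 
    L=np.linalg.norm(np.roll(P,-1,0)-P,axis=1); e=[np.degrees(np.arctan2(*(np.roll(P,-1,0)-P)[i,1::-1])) for i in range(4)]
    print("  ctr",P[:,:2].mean(0).round(1),"L",L.round(1),"ang",np.round(e,1))
rep("strip",[(190,322),(432,388),(410,468),(168,400)],7.5,375,165,8)
rep("shelf",[(165,82),(637,183),(605,345),(137,248)],42,375,165,8)
P=ray(d,c8([(145,402),(428,480)],375,165,8),6);print("platefront",P,np.linalg.norm(P[0]-P[1]))
rep("pad",[(108,187),(498,257),(466,434),(72,362)],3,195,165,5)
rep("handle",[(130,283),(326,300),(316,364),(124,337)],31,195,165,5)
rep("head",[(333,299),(427,311),(415,401),(313,385)],41,195,165,5)
rep("stone",[(562,46),(668,42),(687,344),(582,352)],25,195,165,5)
# masks
im=d["img"].astype(int); g=im.sum(2)
for n,(x0,y0,x1,y1),z in(("strip",(390,198,432,226),7.5),("pad",(205,200,297,252),3)):
    m=np.zeros(g.shape,np.uint8); m[y0:y1,x0:x1]=(g[y0:y1,x0:x1]<(280))*255
    cs,_=cv2.findContours(m,cv2.RETR_EXTERNAL,cv2.CHAIN_APPROX_NONE); c=max(cs,key=cv2.contourArea)[:,0]
    P=ray(d,c,z); print(n,rect(P[:,:2]))
E
```

```text
strip [[501.2, -147.9], [481.8, -221.7], [457.3, -214.7], [477.1, -141.1]]
  ctr [ 479.4 -181.3] L [76.3 25.5 76.2 25. ] ang [-104.7  164.    74.9  -15.9]
shelf [[570.0, -134.2], [541.2, -273.4], [493.0, -263.1], [520.2, -125.7]]
  ctr [ 531.1 -199.1] L [142.1  49.3 140.   50.5] ang [-101.7  167.9   78.8   -9.7]
platefront [[ 476.53162972 -134.28586669    6.        ]
 [ 453.72685956 -220.49401918    6.        ]] 89.17344390793522
pad [[503.2, 303.4], [470.7, 108.2], [383.7, 122.1], [416.2, 317.8]]
  ctr [443.5 212.9] L [197.9  88.2 198.4  88.1] ang [-99.4 170.9  80.6  -9.4]
handle [[454.7, 282.3], [447.7, 187.7], [417.2, 191.6], [428.8, 284.2]]
  ctr [437.1 236.4] L [94.9 30.8 93.3 25.9] ang [-94.2 172.7  82.8  -4.2]
head [[448.0, 182.5], [442.9, 137.8], [400.6, 142.4], [407.4, 190.8]]
  ctr [424.7 163.4] L [45.  42.6 48.9 41.4] ang [-96.5 173.7  82.  -11.5]
stone [[573.0, 77.0], [575.5, 25.3], [429.0, 14.5], [424.6, 64.8]]
  ctr [500.5  45.4] L [ 51.7 146.9  50.5 148.9] ang [ -87.2 -175.8   95.1    4.7]
strip ((478.42205810546875, -180.3205108642578), (74.52334594726562, 23.3919677734375), 74.63388061523438)
pad ((442.82122802734375, 213.3749542236328), (197.80352783203125, 88.91797637939453), 80.38140106201172)
```

Call:
{"api": "send_rows", "payload": {
  "commands": [
    {"hand":1,"rz":0.12},
    {"hand":1,"rz":0.12},
    {"hand":1,"rz":0.12},
    {"hand":1,"rz":0.12},
    {"hand":1,"rz":0.12},
    {"hand":1,"rz":0.08},
    {"hand":1}
  ],
  "squeeze": 40
}}

```text
schema error: expected keys hand, x, y, z, rx, ry, rz
```

```bash
cat >> h.py <<'E'
from scipy.spatial.transform import Rotation as Ro
def need(target,yaw=None):
    s=arm.get_state(); R=Ro.from_euler("xyz",s["tcp_rot"])
    d=R.inv().apply(np.array(target,float)-s["tcp_pos"])
    o="t=%.2f pos %s rot %s F %s w %.1f | tool shift mm %s"%(s["time"],s["tcp_pos"].round(1),s["tcp_rot"].round(4),s["force"].round(1),s["grip_width"],d.round(1))
    if yaw is not None: o+=" rotvec %s"%(R.inv()*Ro.from_euler("xyz",[np.pi,0,yaw])).as_rotvec().round(4)
    print(o)
E
python3 -c "
from h import *
need([479,-181,120],-0.262)"
```

```text
t=0.25 pos [ 243.3 -548.1  230.9] rot [-3.1407e+00 -1.0000e-04  4.1780e-01] F [ 0.8  0.3 -0.3] w 85.7 | tool shift mm [ 364.3 -239.8  111.1] rotvec [-9.000e-04  2.000e-04  6.798e-01]
```

Call:
{"api": "send_rows", "payload": {
  "commands": [
    {"hand":1,"x":0,"y":0,"z":0,"rx":0,"ry":0,"rz":0.12},
    {"hand":1,"x":0,"y":0,"z":0,"rx":0,"ry":0,"rz":0.12},
    {"hand":1,"x":0,"y":0,"z":0,"rx":0,"ry":0,"rz":0.12},
    {"hand":1,"x":0,"y":0,"z":0,"rx":0,"ry":0,"rz":0.12},
    {"hand":1,"x":0,"y":0,"z":0,"rx":0,"ry":0,"rz":0.12},
    {"hand":1,"x":0,"y":0,"z":0,"rx":0,"ry":0,"rz":0.08},
    {"hand":1,"x":0,"y":0,"z":0,"rx":0,"ry":0,"rz":0}
  ],
  "squeeze": 40
}}

```text
time: 0.83
tcp_pos: [243.1, -547.2, 229.7]
tcp_rot: [-3.139, 0.002, -0.292]
force: [0.4, -0.2, -0.2]
grip_width: 1.0
```

```bash
python3 -c "
from h import *
need([479,-181,100],-0.262)"
```

```text
t=0.83 pos [ 243.1 -547.2  229.7] rot [-3.1387e+00  2.0000e-03 -2.9220e-01] F [ 0.4 -0.2 -0.2] w 1.0 | tool shift mm [ 120.7 -418.2  130.6] rotvec [-0.0029  0.0019 -0.0302]
```

Call:
{"api": "send_rows", "payload": {
  "commands": [
    {"hand":1,"x":0.01,"y":-0.035,"z":0.008,"rx":0,"ry":0,"rz":-0.03},
    {"hand":1,"x":0.01,"y":-0.035,"z":0.008,"rx":0,"ry":0,"rz":0},
    {"hand":1,"x":0.01,"y":-0.035,"z":0.008,"rx":0,"ry":0,"rz":0},
    {"hand":1,"x":0.01,"y":-0.035,"z":0.008,"rx":0,"ry":0,"rz":0},
    {"hand":1,"x":0.01,"y":-0.035,"z":0.008,"rx":0,"ry":0,"rz":0},
    {"hand":1,"x":0.01,"y":-0.035,"z":0.008,"rx":0,"ry":0,"rz":0},
    {"hand":1,"x":0.01,"y":-0.035,"z":0.008,"rx":0,"ry":0,"rz":0},
    {"hand":1,"x":0.01,"y":-0.035,"z":0.008,"rx":0,"ry":0,"rz":0},
    {"hand":1,"x":0.01,"y":-0.035,"z":0.008,"rx":0,"ry":0,"rz":0},
    {"hand":1,"x":0.01,"y":-0.035,"z":0.008,"rx":0,"ry":0,"rz":0},
    {"hand":1,"x":0.01,"y":-0.03,"z":0.008,"rx":0,"ry":0,"rz":0},
    {"hand":1,"x":0,"y":0,"z":0,"rx":0,"ry":0,"rz":0}
  ]
}}

```text
time: 1.83
tcp_pos: [451.2, -198.5, 137.8]
tcp_rot: [3.136, -0.004, -0.234]
force: [-0.8, -0.3, 0.6]
grip_width: -0.2
```

```bash
python3 -c "
from h import *
need([479,-181,40],-0.262)
d=cam('scene'); crop(d,0,0,640,400,1.25,'pics/s1.png')"
```

```text
t=1.83 pos [ 451.2 -198.5  137.8] rot [ 3.1359 -0.0039 -0.2336] F [-0.8 -0.3  0.6] w -0.2 | tool shift mm [ 22.6 -24.   97.7] rotvec [ 0.0056 -0.004   0.0284]
```

View pics/s1.png

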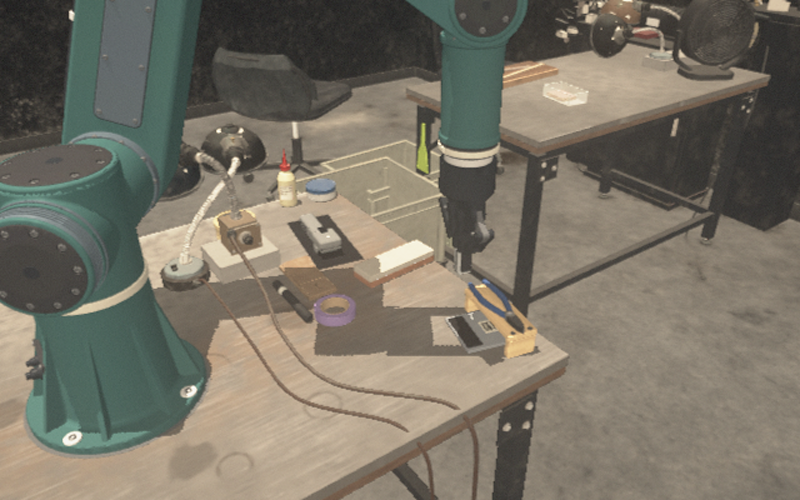

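Call:
{"api": "send_rows", "payload": {
  "commands": [
    {"hand":1,"x":0.008,"y":-0.008,"z":0.03,"rx":0,"ry":0,"rz":0.03},
    {"hand":1,"x":0.008,"y":-0.008,"z":0.03,"rx":0,"ry":0,"rz":0},
    {"hand":1,"x":0.007,"y":-0.008,"z":0.03,"rx":0,"ry":0,"rz":0},
    {"hand":1,"x":0,"y":0,"z":0,"rx":0,"ry":0,"rz":0},
    {"hand":1,"x":0,"y":0,"z":0,"rx":0,"ry":0,"rz":0}
  ]
}}

```text
time: 2.3
tcp_pos: [482.8, -188.4, 48.5]
tcp_rot: [3.13, -0.012, -0.253]
force: [-0.6, -0.2, 0.9]
grip_width: 0.2
```

```bash
python3 -c "
from h import *
need([479,-181,18],-0.262)
t=cam('top');s=cam('scene')
for a,b in (((148,270),(188,117)),((160,357),(144,135))):
    o1,o2=t['T'][:3,3],s['T'][:3,3]; d1=ray(t,a,0)[0]-o1; d2=ray(s,b,0)[0]-o2
    k=np.linalg.lstsq(np.c_[d1,-d2],o2-o1,rcond=None)[0]; print((o1+k[0]*d1).round(),(o2+k[1]*d2).round())
crop(t,360,160,480,240,6,'pics/t1.png')"
```

```text
t=2.30 pos [ 482.8 -188.4   48.5] rot [ 3.1296 -0.0118 -0.2526] F [-0.6 -0.2  0.9] w 0.2 | tool shift mm [-5.9 -6.6 30.3] rotvec [ 0.0119 -0.0119  0.0094]
[350. 386. 164.] [349. 387. 164.]
[189. 343. 186.] [221. 328. 168.]
```

View pics/t1.png

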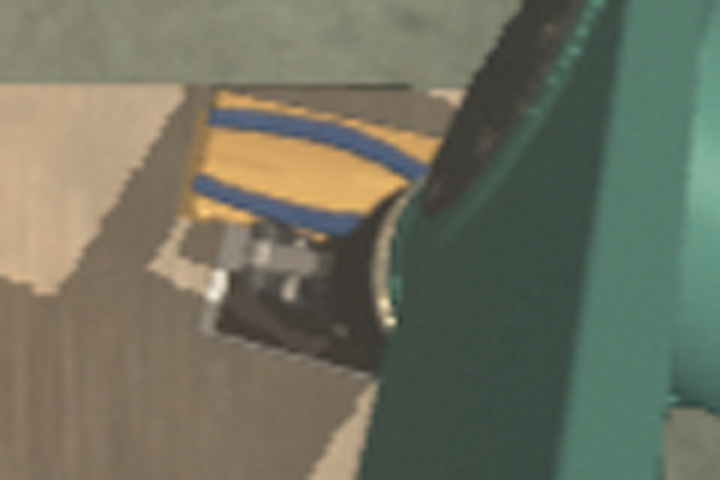

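Call:
{"api": "send_rows", "payload": {
  "commands": [
    {"hand":1,"x":-0.006,"y":-0.007,"z":0.012,"rx":0.012,"ry":-0.012,"rz":0.009},
    {"hand":1,"x":0,"y":0,"z":0.012,"rx":0,"ry":0,"rz":0},
    {"hand":1,"x":0,"y":0,"z":0.008,"rx":0,"ry":0,"rz":0},
    {"hand":1,"x":0,"y":0,"z":0,"rx":0,"ry":0,"rz":0},
    {"hand":1,"x":0,"y":0,"z":0,"rx":0,"ry":0,"rz":0}
  ]
}}

```text
time: 2.82
tcp_pos: [479.9, -183.4, 21.1]
tcp_rot: [3.141, -0.008, -0.267]
force: [0.2, 0.0, 0.7]
grip_width: 0.2
```

```bash
python3 -c "
from h import *
need([479,-181,7.5],-0.262)"
```

```text
t=2.82 pos [ 479.9 -183.4   21.1] rot [ 3.1412 -0.0084 -0.2669] F [0.2 0.  0.7] w 0.2 | tool shift mm [-1.6 -2.1 13.5] rotvec [ 0.0004 -0.0084 -0.0049]
```

Call:
{"api": "send_rows", "payload": {
  "commands": [
    {"hand":1,"x":-0.002,"y":-0.002,"z":0.005,"rx":0,"ry":-0.008,"rz":0},
    {"hand":1,"x":0,"y":-0.001,"z":0.004,"rx":0,"ry":0,"rz":0},
    {"hand":1,"x":0,"y":0,"z":0.003,"rx":0,"ry":0,"rz":0},
    {"hand":1,"x":0,"y":0,"z":0.001,"rx":0,"ry":0,"rz":0},
    {"hand":1,"x":0,"y":0,"z":0,"rx":0,"ry":0,"rz":0}
  ]
}}

```text
time: 3.23
tcp_pos: [479.3, -180.2, 8.5]
tcp_rot: [3.141, -0.002, -0.267]
force: [1.2, 0.6, 0.2]
grip_width: 0.1
```

Call:
{"api": "send_rows", "payload": {
  "commands": [
    {"hand":1,"x":0,"y":0,"z":0.002,"rx":0,"ry":0,"rz":0},
    {"hand":1,"x":0,"y":0,"z":0.001,"rx":0,"ry":0,"rz":0}
  ]
}}

```text
time: 3.4
tcp_pos: [479.5, -180.2, 7.5]
tcp_rot: [3.141, -0.002, -0.267]
force: [-5.5, 1.7, 18.6]
grip_width: 0.0
```

Call:
{"api": "send_rows", "payload": {
  "commands": [
    {"hand":1,"x":0,"y":0,"z":0,"rx":0,"ry":0,"rz":0}
  ]
}}

```text
time: 3.48
tcp_pos: [479.7, -180.2, 8.1]
tcp_rot: [3.14, -0.003, -0.266]
force: [-0.1, 0.7, -0.2]
grip_width: -0.0
```

Call:
{"api": "send_rows", "payload": {
  "commands": [
    {"hand":1,"x":0,"y":0,"z":0.001,"rx":0,"ry":0,"rz":0},
    {"hand":1,"x":-0.003,"y":0,"z":0.0007,"rx":0,"ry":0,"rz":0},
    {"hand":1,"x":-0.005,"y":0,"z":0.0007,"rx":0,"ry":0,"rz":0}
  ]
}}

```text
time: 3.73
tcp_pos: [477.4, -180.5, 7.6]
tcp_rot: [3.139, -0.014, -0.267]
force: [2.7, -0.8, 5.6]
grip_width: -0.3
```

Call:
{"api": "send_rows", "payload": {
  "commands": [
    {"hand":1,"x":-0.006,"y":0,"z":0.0009,"rx":0,"ry":-0.01,"rz":0},
    {"hand":1,"x":-0.006,"y":0,"z":0.0009,"rx":0,"ry":-0.002,"rz":0},
    {"hand":1,"x":-0.006,"y":0,"z":0.0009,"rx":0,"ry":-0.002,"rz":0}
  ]
}}

```text
time: 3.98
tcp_pos: [469.2, -180.1, 7.6]
tcp_rot: [3.135, -0.019, -0.267]
force: [4.8, -0.9, 6.1]
grip_width: -0.1
```

```bash
python3 -c "
from h import *
need([479,-181,7.5],-0.262)
t=cam('scene'); crop(t,330,200,450,290,6,'pics/s2.png')"
```

```text
t=3.98 pos [ 469.2 -180.1    7.6] rot [ 3.1351 -0.0188 -0.2673] F [ 4.8 -0.9  6.1] w -0.1 | tool shift mm [ 9.7 -1.7  0.3] rotvec [ 0.0065 -0.0188 -0.0053]
```

View pics/s2.png

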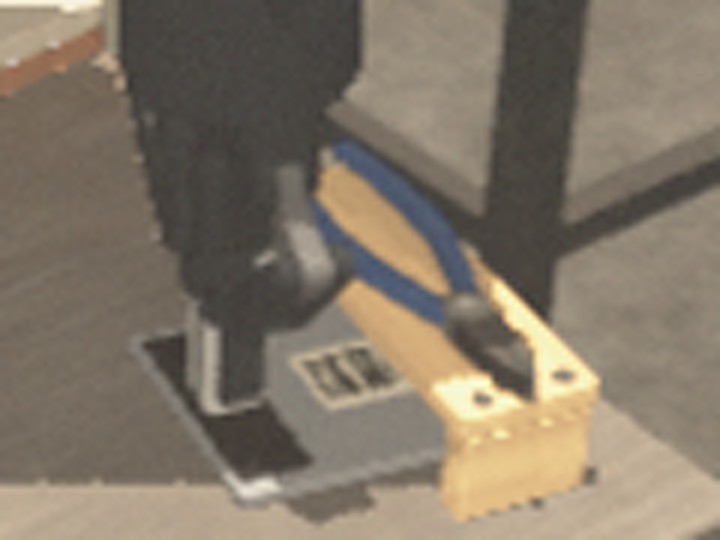

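Call:
{"api": "send_rows", "payload": {
  "commands": [
    {"hand":1,"x":-0.008,"y":-0.001,"z":0.001,"rx":0.006,"ry":-0.015,"rz":0},
    {"hand":1,"x":-0.009,"y":-0.001,"z":0.001,"rx":0,"ry":-0.008,"rz":0},
    {"hand":1,"x":-0.009,"y":-0.001,"z":0.001,"rx":0,"ry":-0.004,"rz":0},
    {"hand":1,"x":-0.009,"y":-0.001,"z":0.001,"rx":0,"ry":-0.004,"rz":0}
  ]
}}

```text
time: 4.37
tcp_pos: [450.4, -174.7, 7.6]
tcp_rot: [3.135, -0.017, -0.268]
force: [3.9, -0.6, 7.9]
grip_width: 0.2
```

```bash
python3 -c "
from h import *
need([479,-181,7.5],-0.262)
t=cam('scene'); crop(t,330,200,450,290,6,'pics/s3.png')"
```

```text
t=4.37 pos [ 450.4 -174.7    7.6] rot [ 3.1346 -0.0171 -0.268 ] F [ 3.9 -0.6  7.9] w 0.2 | tool shift mm [29.2 -1.5  0.6] rotvec [ 0.0071 -0.0171 -0.006 ]
```

View pics/s3.png

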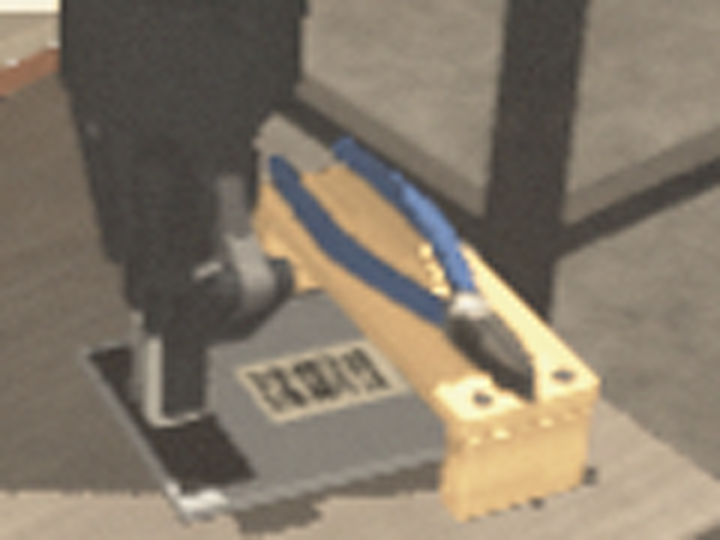

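Call:
{"api": "send_rows", "payload": {
  "commands": [
    {"hand":1,"x":-0.009,"y":-0.0005,"z":0.001,"rx":0.006,"ry":-0.015,"rz":0},
    {"hand":1,"x":-0.009,"y":-0.0005,"z":0.001,"rx":0,"ry":-0.006,"rz":0},
    {"hand":1,"x":-0.009,"y":-0.0005,"z":0.001,"rx":0,"ry":-0.006,"rz":0},
    {"hand":1,"x":-0.009,"y":-0.0005,"z":0.001,"rx":0,"ry":-0.006,"rz":0},
    {"hand":1,"x":-0.009,"y":-0.0005,"z":0.001,"rx":0,"ry":-0.006,"rz":0},
    {"hand":1,"x":-0.009,"y":-0.0005,"z":0.001,"rx":0,"ry":-0.006,"rz":0}
  ]
}}

```text
time: 4.92
tcp_pos: [420.0, -169.1, 7.6]
tcp_rot: [3.13, -0.017, -0.269]
force: [4.9, -1.2, 9.2]
grip_width: 0.3
```

Call:
{"api": "send_rows", "payload": {
  "commands": [
    {"hand":1,"x":-0.009,"y":-0.001,"z":0.001,"rx":0.006,"ry":-0.012,"rz":0},
    {"hand":1,"x":-0.009,"y":-0.001,"z":0.001,"rx":0.003,"ry":-0.006,"rz":0},
    {"hand":1,"x":-0.005,"y":-0.0005,"z":0.001,"rx":0,"ry":-0.003,"rz":0},
    {"hand":1,"x":0,"y":0,"z":0.001,"rx":0,"ry":0,"rz":0},
    {"hand":1,"x":0,"y":0,"z":0,"rx":0,"ry":0,"rz":0}
  ]
}}

```text
time: 5.33
tcp_pos: [409.4, -166.6, 7.9]
tcp_rot: [3.134, -0.021, -0.27]
force: [0.3, 0.3, -0.5]
grip_width: -0.3
```

```bash
python3 -c "
from h import *
need([479,-181,7.5],-0.262)
t=cam('scene'); crop(t,310,190,450,295,5,'pics/s4.png')"
```

```text
t=5.33 pos [ 409.4 -166.6    7.9] rot [ 3.1337 -0.0209 -0.2703] F [ 0.3  0.3 -0.5] w -0.3 | tool shift mm [70.9 -4.8  1.8] rotvec [ 0.008  -0.0209 -0.0084]
```

View pics/s4.png

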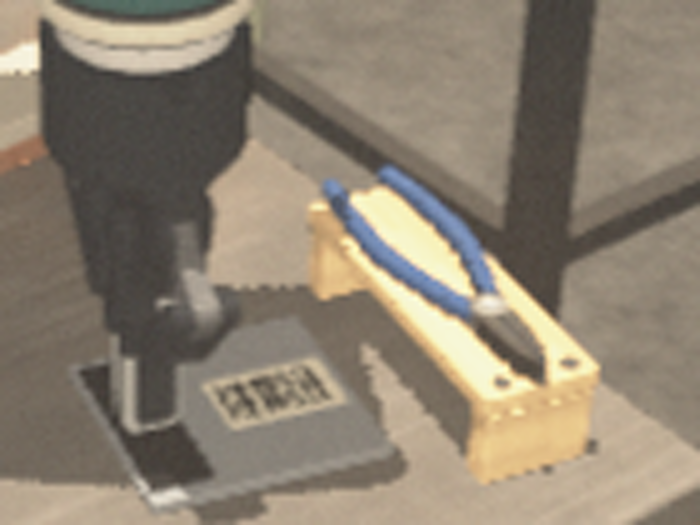

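Call:
{"api": "send_rows", "payload": {
  "commands": [
    {"hand":1,"x":0,"y":0,"z":-0.02,"rx":0,"ry":0,"rz":0},
    {"hand":1,"x":0,"y":0,"z":-0.04,"rx":0,"ry":0,"rz":-0.08},
    {"hand":0,"x":0,"y":0,"z":-0.04,"rx":0.008,"ry":-0.02,"rz":-0.12},
    {"hand":0,"x":0,"y":0,"z":-0.04,"rx":0,"ry":0,"rz":-0.12},
    {"hand":0,"x":0,"y":0,"z":-0.03,"rx":0,"ry":0,"rz":-0.12},
    {"hand":0,"x":0,"y":0,"z":0,"rx":0,"ry":0,"rz":-0.12},
    {"hand":0,"x":0,"y":0,"z":0,"rx":0,"ry":0,"rz":-0.12},
    {"hand":0,"x":0,"y":0,"z":0,"rx":0,"ry":0,"rz":-0.12},
    {"hand":0,"x":0,"y":0,"z":0,"rx":0,"ry":0,"rz":-0.12},
    {"hand":0,"x":0,"y":0,"z":0,"rx":0,"ry":0,"rz":-0.12},
    {"hand":0,"x":0,"y":0,"z":0,"rx":0,"ry":0,"rz":-0.12},
    {"hand":0,"x":0,"y":0,"z":0,"rx":0,"ry":0,"rz":-0.12}
  ]
}}

```text
time: 6.38
tcp_pos: [406.9, -164.8, 184.7]
tcp_rot: [-3.139, 0.003, 1.058]
force: [-0.7, -0.1, 0.7]
grip_width: 85.5
```

```bash
python3 -c "
from h import *
need([432.4,208.8,130],1.405)"
```

```text
t=6.38 pos [ 406.9 -164.8  184.7] rot [-3.1389e+00  2.6000e-03  1.0581e+00] F [-0.7 -0.1  0.7] w 85.5 | tool shift mm [ 338.2 -160.9   54.3] rotvec [-0.0031  0.0021 -0.347 ]
```

Call:
{"api": "send_rows", "payload": {
  "commands": [
    {"hand":0,"x":0,"y":0,"z":0,"rx":0,"ry":0,"rz":-0.12},
    {"hand":0,"x":0,"y":0,"z":0,"rx":0,"ry":0,"rz":-0.12},
    {"hand":0,"x":0.02,"y":0,"z":0,"rx":0,"ry":0,"rz":-0.1},
    {"hand":0,"x":0.04,"y":-0.005,"z":0,"rx":0,"ry":0,"rz":0},
    {"hand":0,"x":0.04,"y":-0.005,"z":0,"rx":0,"ry":0,"rz":0},
    {"hand":0,"x":0.04,"y":-0.005,"z":0,"rx":0,"ry":0,"rz":0},
    {"hand":0,"x":0.04,"y":-0.005,"z":0,"rx":0,"ry":0,"rz":0},
    {"hand":0,"x":0.04,"y":-0.005,"z":0,"rx":0,"ry":0,"rz":0},
    {"hand":0,"x":0.04,"y":-0.005,"z":0,"rx":0,"ry":0,"rz":0},
    {"hand":0,"x":0.04,"y":-0.005,"z":0,"rx":0,"ry":0,"rz":0},
    {"hand":0,"x":0.02,"y":0,"z":0,"rx":0,"ry":0,"rz":0},
    {"hand":0,"x":0,"y":0,"z":0,"rx":0,"ry":0,"rz":0}
  ]
}}

```text
time: 7.38
tcp_pos: [424.2, 167.0, 180.3]
tcp_rot: [-3.139, 0.002, 1.414]
force: [0.7, 0.5, 1.3]
grip_width: 85.2
```

```bash
python3 -c "
from h import *
need([432.4,208.8,80],1.405)"
```

```text
t=7.38 pos [424.2 167.  180.3] rot [-3.1390e+00  2.1000e-03  1.4137e+00] F [0.7 0.5 1.3] w 85.2 | tool shift mm [ 42.8   1.8 100.2] rotvec [-0.0026  0.0021  0.0087]
```

Call:
{"api": "send_rows", "payload": {
  "commands": [
    {"hand":0,"x":0.02,"y":0.002,"z":0.025,"rx":0,"ry":0,"rz":0.009},
    {"hand":0,"x":0.022,"y":0,"z":0.025,"rx":0,"ry":0,"rz":0},
    {"hand":0,"x":0,"y":0,"z":0.025,"rx":0,"ry":0,"rz":0},
    {"hand":0,"x":0,"y":0,"z":0.015,"rx":0,"ry":0,"rz":0},
    {"hand":0,"x":0,"y":0,"z":0,"rx":0,"ry":0,"rz":0},
    {"hand":0,"x":0,"y":0,"z":0,"rx":0,"ry":0,"rz":0}
  ]
}}

```text
time: 7.88
tcp_pos: [433.9, 209.5, 86.5]
tcp_rot: [-3.142, 0.003, 1.41]
force: [-0.1, -0.1, 0.6]
grip_width: 85.4
```

```bash
python3 -c "
from h import *
need([432.4,208.8,6],1.405)
t=cam('scene'); crop(t,200,120,350,230,5,'pics/s5.png')
t=cam('top'); crop(t,360,160,480,250,6,'pics/t5.png')"
```

```text
t=7.88 pos [433.9 209.5  86.5] rot [-3.1415e+00  3.1000e-03  1.4098e+00] F [-0.1 -0.1  0.6] w 85.4 | tool shift mm [-0.7 -1.4 80.5] rotvec [-0.0001  0.0031  0.0048]
```

View pics/s5.png

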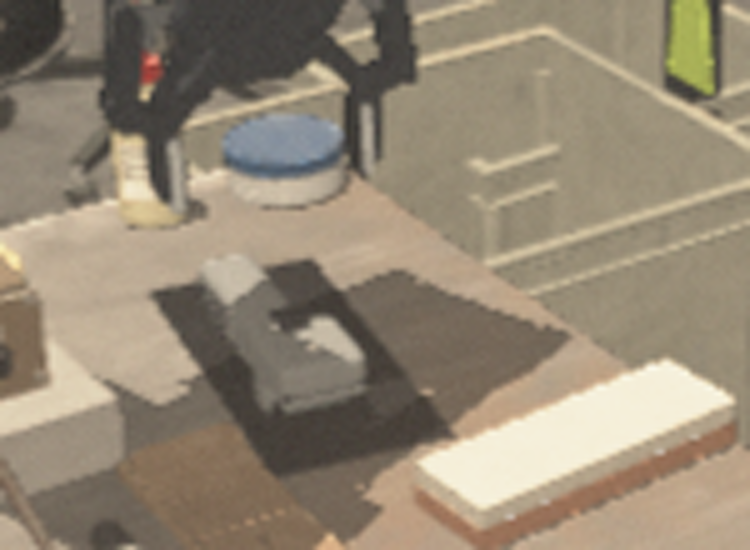

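View pics/t5.png

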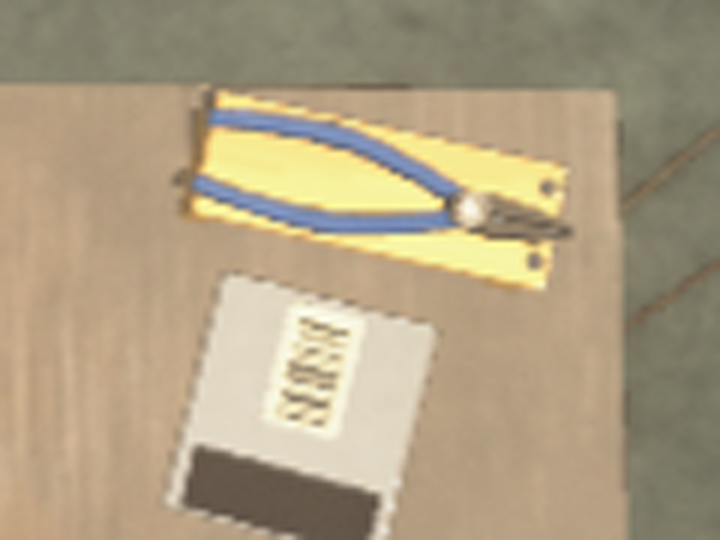

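```bash
python3 - <<'E'
from h import *
d=cam("top")
def px(l): return [((u+.5)/6-.5+360,(v+.5)/6-.5+160) for u,v in l]
P=ray(d,px([(298,300),(368,318),(330,440),(262,420)]),6.5)[:,:2]; print(P.round(1),P.mean(0))
e=(P[0]+P[1]-P[2]-P[3])/2; print("long",np.linalg.norm(e),np.degrees(np.arctan2(e[1],e[0])))
e=(P[0]+P[3]-P[2]-P[1])/2; print("short",np.linalg.norm(e),np.degrees(np.arctan2(e[1],e[0]))-90)
Q=ray(d,px([(228,272),(437,325)]),6)[:,:2]; e=Q[0]-Q[1]; print(Q,np.linalg.norm(e),np.degrees(np.arctan2(e[1],e[0]))-90)
im=d["img"].astype(int)
# label white/yellowish mask: brighter than plate & yellow
c=im[205:238,400:426]; hsv=cv2.cvtColor(d["img"],cv2.COLOR_RGB2HSV)
S=ray(d,px([(197,447),(383,493)]),7.5)[:,:2]; e=S[0]-S[1]; print(S,np.linalg.norm(e),np.degrees(np.arctan2(e[1],e[0]))-90)
# whole plate mask: low saturation
m=np.zeros(im.shape[:2],np.uint8); sub=hsv[200:262,380:440]; m[200:262,380:440]=((sub[...,1]<45)&(sub[...,2]>150))*255
cs,_=cv2.findContours(m,cv2.RETR_EXTERNAL,cv2.CHAIN_APPROX_NONE); c=max(cs,key=cv2.contourArea)[:,0]
print(cv2.contourArea(c),rect(ray(d,c,6)[:,:2]))
s=cam("scene"); crop(s,300,195,440,295,5,"pics/s6.png")
E
```

```text
[[ 489.9 -174.8]
 [ 482.8 -203.3]
 [ 432.9 -187.3]
 [ 440.7 -159.8]] [ 461.57604343 -181.30443273]
long 51.92417281981809 -17.385844183053646
short 28.95331537284908 -14.793252999053493
[[ 501.06796115 -146.41816903]
 [ 480.3492589  -231.48646632]] 87.55501029025893 -13.688102473956903
[[ 429.36728595 -133.14416024]
 [ 411.78564    -208.26617158]] 77.15199842868553 -13.172480113992663
991.0 ((442.685546875, -176.15475463867188), (88.61227416992188, 97.91265869140625), 75.29966735839844)
```

View pics/s6.png

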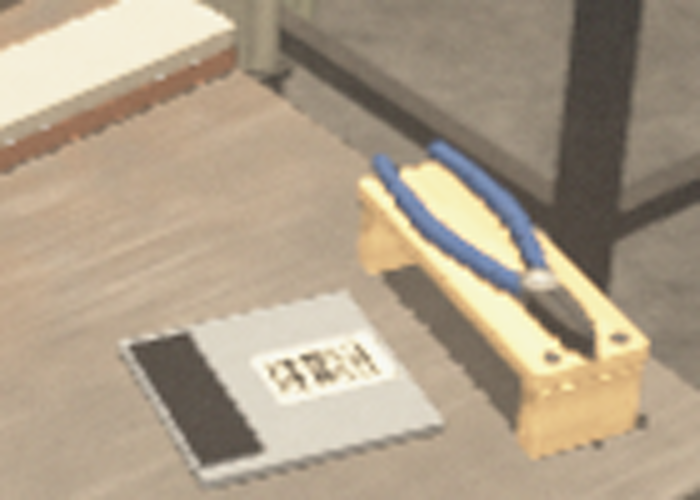

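Call:
{"api": "send_rows", "payload": {
  "commands": [
    {"hand":0,"x":-0.001,"y":-0.001,"z":0.025,"rx":0,"ry":0.003,"rz":0.005},
    {"hand":0,"x":0,"y":0,"z":0.02,"rx":0,"ry":0,"rz":0},
    {"hand":0,"x":0,"y":0,"z":0.01,"rx":0,"ry":0,"rz":0},
    {"hand":0,"x":0,"y":0,"z":0,"rx":0,"ry":0,"rz":0},
    {"hand":0,"x":0,"y":0,"z":0,"rx":0,"ry":0,"rz":0}
  ]
}}

```text
time: 8.5
tcp_pos: [441.1, 209.6, 37.9]
tcp_rot: [3.125, -0.009, 1.402]
force: [0.9, 0.1, 0.4]
grip_width: 85.1
```

```bash
python3 - <<'E'
from h import *
need([432.4,208.8,6],1.405)
s=cam("scene")
def px(l): return [((u+.5)/5-.5+300,(v+.5)/5-.5+195) for u,v in l]
P=ray(s,px([(250,358),(362,333),(393,378),(280,405)]),6.5)[:,:2]; print(P.round(1),P.mean(0))
e=(P[1]+P[2]-P[0]-P[3])/2; print("long",np.linalg.norm(e),np.degrees(np.arctan2(e[1],e[0])))
Q=ray(s,px([(122,345),(346,292),(445,427),(207,482)]),6)[:,:2]; print(Q.round(1),Q.mean(0))
e=(Q[1]+Q[2]-Q[0]-Q[3])/2; print("pl",np.linalg.norm(e),np.degrees(np.arctan2(e[1],e[0])))
crop(s,200,120,350,230,5,'pics/s7.png')
E
```

```text
t=8.50 pos [441.1 209.6  37.9] rot [ 3.1248 -0.0086  1.4018] F [0.9 0.1 0.4] w 85.1 | tool shift mm [-2.6 -9.  31.7] rotvec [ 0.0168 -0.0086 -0.0033]
[[ 439.4 -159. ]
 [ 485.9 -171.9]
 [ 477.3 -200.9]
 [ 431.  -188.7]] [ 458.39680459 -180.13153435]
long 48.05342340689653 -15.131007087624132
[[ 403.3 -122.8]
 [ 498.6 -146.5]
 [ 474.5 -234.4]
 [ 381.6 -207.9]] [ 439.51898065 -177.92946142]
pl 97.40937526527938 -14.947206444595885
```

View pics/s7.png

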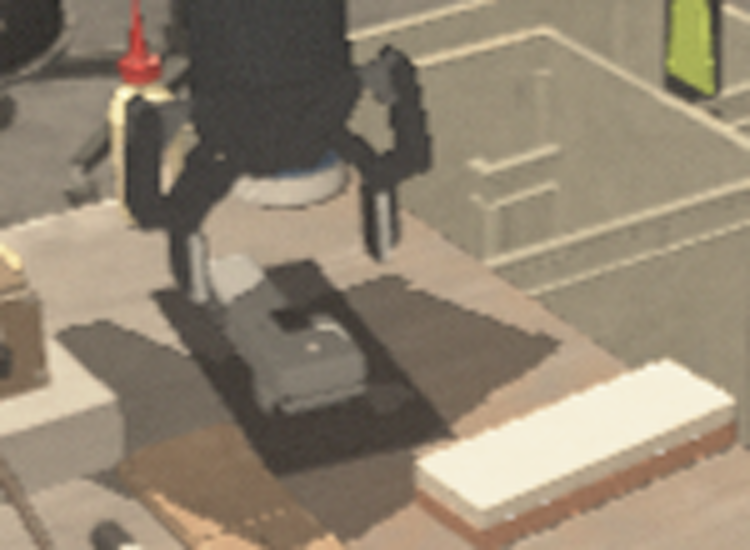

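Call:
{"api": "send_rows", "payload": {
  "commands": [
    {"hand":0,"x":-0.002,"y":-0.008,"z":0.005,"rx":0.016,"ry":-0.008,"rz":-0.003},
    {"hand":0,"x":0,"y":0,"z":0.005,"rx":0,"ry":0,"rz":0},
    {"hand":0,"x":0,"y":0,"z":0,"rx":0,"ry":0,"rz":0},
    {"hand":0,"x":0,"y":0,"z":0,"rx":0,"ry":0,"rz":0}
  ]
}}

```text
time: 8.88
tcp_pos: [434.5, 209.6, 30.1]
tcp_rot: [3.137, -0.002, 1.405]
force: [-0.4, 0.6, 0.1]
grip_width: 85.5
```

```bash
python3 - <<'E'
from h import *
need([432.4,208.8,6],1.405)
E
```

```text
t=8.88 pos [434.5 209.6  30.1] rot [ 3.1372e+00 -2.4000e-03  1.4049e+00] F [-0.4  0.6  0.1] w 85.5 | tool shift mm [-1.2 -2.  24.1] rotvec [ 0.0044 -0.0024 -0.0001]
```

Call:
{"api": "send_rows", "payload": {
  "commands": [
    {"hand":0,"x":-0.001,"y":-0.002,"z":0.008,"rx":0.004,"ry":-0.002,"rz":0},
    {"hand":0,"x":0,"y":-0.001,"z":0.007,"rx":0.002,"ry":0,"rz":0},
    {"hand":0,"x":0,"y":-0.001,"z":0.004,"rx":0.002,"ry":0,"rz":0},
    {"hand":0,"x":0,"y":0,"z":0,"rx":0,"ry":0,"rz":0},
    {"hand":0,"x":0,"y":0,"z":0,"rx":0,"ry":0,"rz":0}
  ]
}}

```text
time: 9.3
tcp_pos: [430.3, 209.5, 9.3]
tcp_rot: [-3.138, -0.001, 1.405]
force: [-0.5, 0.5, -0.6]
grip_width: 85.2
```

```bash
python3 - <<'E'
from h import *
need([432.4,208.8,6],1.405)
E
```

```text
t=9.30 pos [430.3 209.5   9.3] rot [-3.1378e+00 -6.0000e-04  1.4052e+00] F [-0.5  0.5 -0.6] w 85.2 | tool shift mm [-0.3  2.2  3.3] rotvec [-0.0038 -0.0006  0.0002]
```

Call:
{"api": "send_rows", "payload": {
  "commands": [
    {"hand":0,"x":0,"y":0.002,"z":0.002,"rx":-0.004,"ry":0,"rz":0},
    {"hand":0,"x":0,"y":0,"z":0.001,"rx":0,"ry":0,"rz":0},
    {"hand":0,"x":0,"y":0,"z":0,"rx":0,"ry":0,"rz":0}
  ]
}}

```text
time: 9.55
tcp_pos: [432.3, 209.1, 5.7]
tcp_rot: [3.142, -0.0, 1.405]
force: [-0.5, -1.4, -0.6]
grip_width: 85.2
```

```bash
python3 - <<'E'
from h import *
need([432.4,208.8,6],1.405)
E
```

```text
t=9.55 pos [432.3 209.1   5.7] rot [ 3.1415e+00 -2.0000e-04  1.4052e+00] F [-0.5 -1.4 -0.6] w 85.2 | tool shift mm [-0.3  0.2 -0.3] rotvec [ 0.0001 -0.0002  0.0002]
```

Well placed; close.

Call:
{"api": "send_rows", "payload": {
  "commands": [
    {"hand":0.4,"x":0,"y":0,"z":0,"rx":0,"ry":0,"rz":0},
    {"hand":0.5,"x":0,"y":0,"z":0,"rx":0,"ry":0,"rz":0},
    {"hand":0.55,"x":0,"y":0,"z":0,"rx":0,"ry":0,"rz":0},
    {"hand":0.6,"x":0,"y":0,"z":0,"rx":0,"ry":0,"rz":0},
    {"hand":0.65,"x":0,"y":0,"z":0,"rx":0,"ry":0,"rz":0},
    {"hand":0.7,"x":0,"y":0,"z":0,"rx":0,"ry":0,"rz":0},
    {"hand":1,"x":0,"y":0,"z":0,"rx":0,"ry":0,"rz":0},
    {"hand":1,"x":0,"y":0,"z":0,"rx":0,"ry":0,"rz":0},
    {"hand":1,"x":0,"y":0,"z":0,"rx":0,"ry":0,"rz":0}
  ],
  "squeeze": 50
}}

```text
time: 10.3
tcp_pos: [432.6, 209.2, 6.4]
tcp_rot: [3.14, -0.001, 1.405]
force: [-0.6, -0.8, 0.1]
grip_width: 29.1
```

```bash
python3 - <<'E'
from h import *
need([432.4,208.8,6],1.405)
d=cam("scene"); crop(d,200,120,350,230,5,'pics/s8.png')
E
```

```text
t=10.30 pos [432.6 209.2   6.4] rot [ 3.1405e+00 -7.0000e-04  1.4053e+00] F [-0.6 -0.8  0.1] w 29.1 | tool shift mm [-0.4 -0.2  0.4] rotvec [ 0.0011 -0.0007  0.0003]
```

View pics/s8.png

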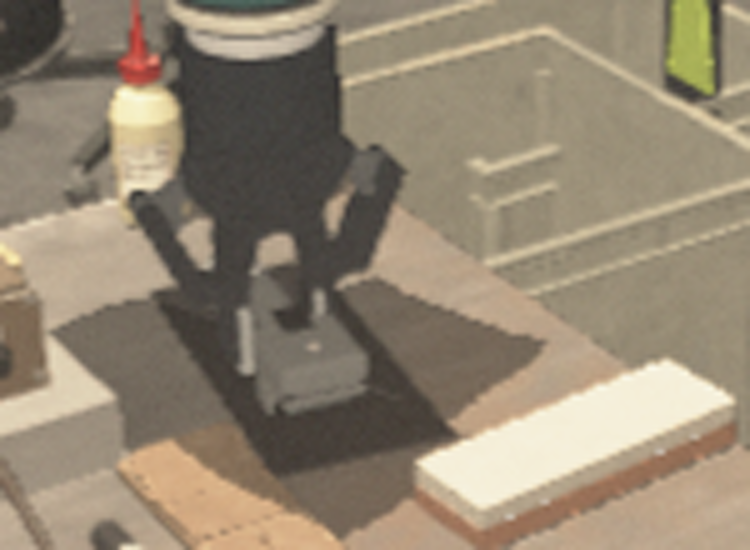

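Call:
{"api": "send_rows", "payload": {
  "commands": [
    {"hand":1,"x":0,"y":0,"z":-0.008,"rx":0,"ry":0,"rz":0},
    {"hand":1,"x":0,"y":0,"z":-0.015,"rx":0,"ry":0,"rz":0},
    {"hand":1,"x":0,"y":0,"z":-0.02,"rx":0,"ry":0,"rz":0},
    {"hand":1,"x":0,"y":0,"z":-0.02,"rx":0,"ry":0,"rz":0},
    {"hand":1,"x":0,"y":0,"z":-0.02,"rx":0,"ry":0,"rz":0},
    {"hand":1,"x":0,"y":0,"z":-0.02,"rx":0,"ry":0,"rz":0},
    {"hand":1,"x":0,"y":0,"z":-0.02,"rx":0,"ry":0,"rz":0},
    {"hand":1,"x":0,"y":0,"z":0,"rx":0,"ry":0,"rz":0}
  ]
}}

```text
time: 11.02
tcp_pos: [429.7, 208.2, 135.8]
tcp_rot: [-3.137, 0.002, 1.405]
force: [1.3, 0.6, -1.2]
grip_width: 29.2
```

```bash
python3 - <<'E'
from h import *
need([490.7,-66.2,100],1.309)
d=cam("scene"); crop(d,200,90,350,200,5,'pics/s9.png')
E
```

```text
t=11.02 pos [429.7 208.2 135.8] rot [-3.1367e+00  2.2000e-03  1.4050e+00] F [ 1.3  0.6 -1.2] w 29.2 | tool shift mm [-260.5  105.6   35.9] rotvec [-0.0048  0.0024  0.096 ]
```

View pics/s9.png

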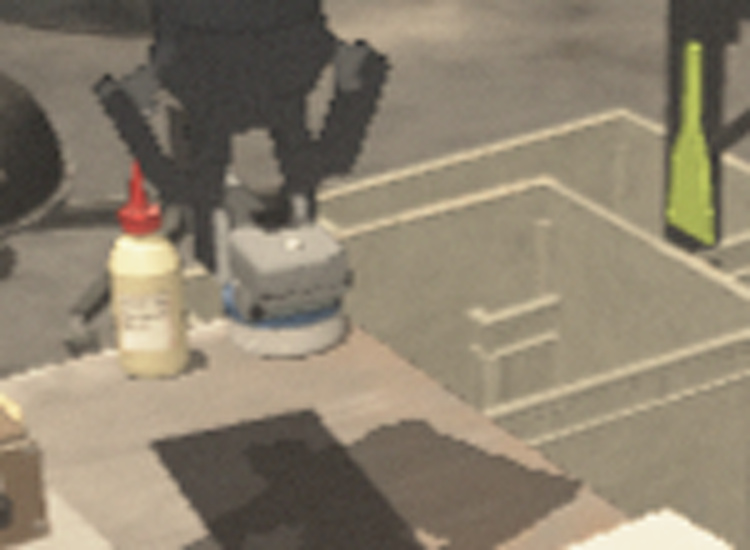

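Call:
{"api": "send_rows", "payload": {
  "commands": [
    {"hand":1,"x":-0.008,"y":0.004,"z":0,"rx":0,"ry":0,"rz":0.05},
    {"hand":1,"x":-0.018,"y":0.008,"z":0,"rx":0,"ry":0,"rz":0.045},
    {"hand":1,"x":-0.025,"y":0.013,"z":0,"rx":0,"ry":0,"rz":0},
    {"hand":1,"x":-0.025,"y":0.013,"z":0,"rx":0,"ry":0,"rz":0},
    {"hand":1,"x":-0.025,"y":0.013,"z":0,"rx":0,"ry":0,"rz":0},
    {"hand":1,"x":-0.025,"y":0.013,"z":0,"rx":0,"ry":0,"rz":0},
    {"hand":1,"x":-0.025,"y":0.013,"z":0,"rx":0,"ry":0,"rz":0},
    {"hand":1,"x":-0.025,"y":0.013,"z":0,"rx":0,"ry":0,"rz":0},
    {"hand":1,"x":-0.025,"y":0.013,"z":0,"rx":0,"ry":0,"rz":0},
    {"hand":1,"x":-0.02,"y":0.01,"z":0,"rx":0,"ry":0,"rz":0},
    {"hand":1,"x":-0.01,"y":0.005,"z":0,"rx":0,"ry":0,"rz":0},
    {"hand":1,"x":0,"y":0,"z":0,"rx":0,"ry":0,"rz":0}
  ]
}}

```text
time: 12.07
tcp_pos: [477.6, -55.4, 124.5]
tcp_rot: [-3.12, 0.005, 1.309]
force: [0.7, 0.1, -1.2]
grip_width: 29.1
```

```bash
python3 - <<'E'
from h import *
need([490.7,-66.2,80],1.309)
E
```

```text
t=12.07 pos [477.6 -55.4 124.5] rot [-3.1202  0.0052  1.3091] F [ 0.7  0.1 -1.2] w 29.1 | tool shift mm [-6.8 16.4 44.2] rotvec [-0.0213  0.0052  0.    ]
```

Call:
{"api": "send_rows", "payload": {
  "commands": [
    {"hand":1,"x":-0.004,"y":0.007,"z":0.015,"rx":-0.01,"ry":0.003,"rz":0},
    {"hand":1,"x":-0.003,"y":0.005,"z":0.02,"rx":-0.01,"ry":0,"rz":0},
    {"hand":1,"x":0,"y":0.003,"z":0.015,"rx":0,"ry":0,"rz":0},
    {"hand":1,"x":0,"y":0,"z":0,"rx":0,"ry":0,"rz":0},
    {"hand":1,"x":0,"y":0,"z":0,"rx":0,"ry":0,"rz":0}
  ]
}}

```text
time: 12.48
tcp_pos: [487.0, -62.4, 70.9]
tcp_rot: [-3.136, -0.0, 1.307]
force: [-0.1, 0.3, -1.4]
grip_width: 28.7
```

```bash
python3 - <<'E'
from h import *
need([490.7,-66.2,54.3],1.309)
E
```

```text
t=12.48 pos [487.  -62.4  70.9] rot [-3.1356e+00 -2.0000e-04  1.3069e+00] F [-0.1  0.3 -1.4] w 28.7 | tool shift mm [-2.8  4.7 16.5] rotvec [-0.006  -0.0002 -0.0021]
```

Call:
{"api": "send_rows", "payload": {
  "commands": [
    {"hand":1,"x":-0.003,"y":0.004,"z":0.006,"rx":-0.006,"ry":0,"rz":-0.002},
    {"hand":1,"x":0,"y":0.001,"z":0.006,"rx":0,"ry":0,"rz":0},
    {"hand":1,"x":0,"y":0,"z":0.002,"rx":0,"ry":0,"rz":0},
    {"hand":1,"x":0,"y":0,"z":0,"rx":0,"ry":0,"rz":0},
    {"hand":1,"x":0,"y":0,"z":0,"rx":0,"ry":0,"rz":0}
  ]
}}

```text
time: 12.9
tcp_pos: [491.1, -64.4, 57.2]
tcp_rot: [3.141, -0.001, 1.312]
force: [0.3, 0.8, -0.5]
grip_width: 28.9
```

```bash
python3 - <<'E'
from h import *
need([490.7,-66.2,54.3],1.309)
d=cam("scene"); crop(d,290,150,430,255,5,'pics/s10.png')
d=cam("top"); crop(d,300,160,460,260,5,'pics/t10.png')
E
```

```text
t=12.90 pos [491.1 -64.4  57.2] rot [ 3.1407e+00 -7.0000e-04  1.3116e+00] F [ 0.3  0.8 -0.5] w 28.9 | tool shift mm [-1.8  0.1  2.9] rotvec [ 0.0008 -0.0007  0.0026]
```

View pics/s10.png

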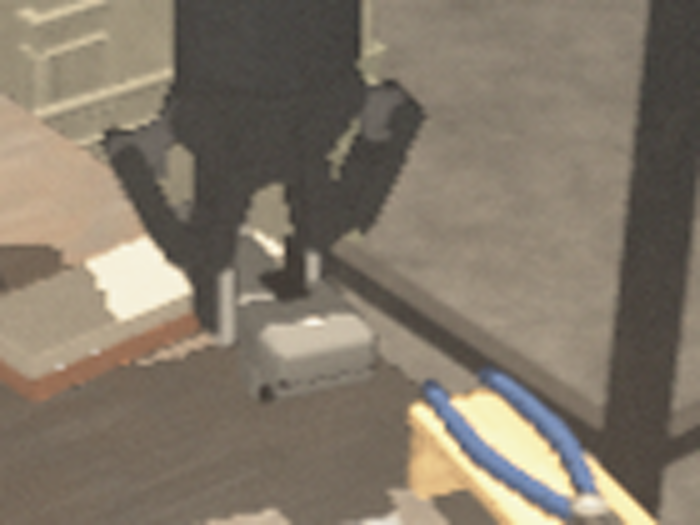

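View pics/t10.png

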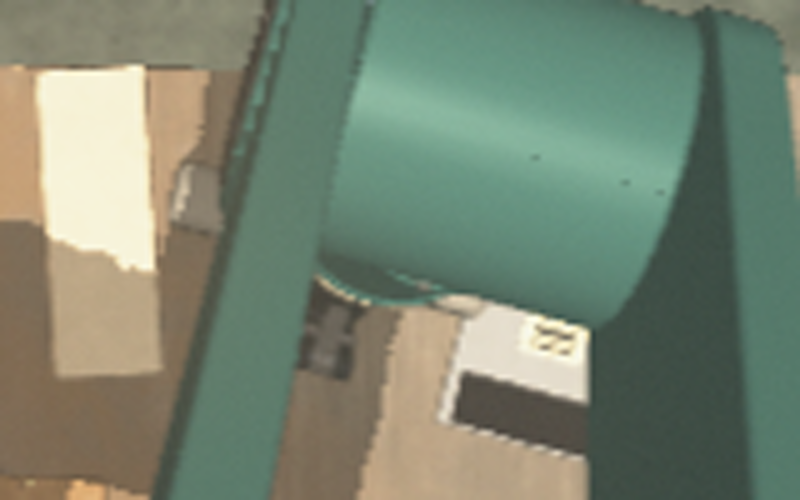

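```bash
python3 - <<'E'
from h import *
need([490.7,-66.2,54.3],1.309)
s=arm.get_state(); p=s["tcp_pos"]; a=s["tcp_rot"][2]; ex=-np.array([np.cos(a),np.sin(a),0]); ey=np.array([-ex[1],ex[0],0])
o=p+3.4*ex-[0,0,3.2]
d=cam("scene")
for q in [(68,22,38),(68,-22,38),(18,22,38),(18,-22,38),(68,22,22),(68,-22,22)]:
    P=o+q[0]*ex+q[1]*ey+[0,0,q[2]]; print(q,((proj(d,P)[0]+.5-[290,150])*5-.5).round())
w=o+58.5*ex+[0,0,12]; b=(ex-[0,0,1])/2**.5; L=np.array([460,-180.7,6.5]); k=(w[2]-6.5)/-b[2]; print("range",k,"hit err",(w+k*b-L).round(1))
E
```

```text
t=13.00 pos [491.2 -64.5  57.3] rot [ 3.1404e+00 -7.0000e-04  1.3116e+00] F [ 0.2 -0.3 -2.5] w 28.9 | tool shift mm [-1.7 -0.1  3. ] rotvec [ 0.0012 -0.0007  0.0026]
(68, 22, 38) [386. 334.]
(68, -22, 38) [282. 355.]
(18, 22, 38) [335. 273.]
(18, -22, 38) [234. 292.]
(68, 22, 22) [384. 368.]
(68, -22, 22) [281. 390.]
range 84.29665231849224 hit err [ 0.  -1.3  0. ]
```

```bash
python3 - <<'E'
from h import *
d=cam("scene"); im=d["img"][190:240,325:375,::-1]; im=cv2.resize(im,None,fx=12,fy=12,interpolation=cv2.INTER_NEAREST)
im=np.clip(im.astype(float)*1.6,0,255).astype(np.uint8)
s=arm.get_state(); p=s["tcp_pos"]; a=s["tcp_rot"][2]; ex=-np.array([np.cos(a),np.sin(a),0]); ey=np.array([-ex[1],ex[0],0])
o=p+3.4*ex-[0,0,3.2]
for q in [(68,22,38),(68,-22,38),(18,22,38),(18,-22,38),(68,22,20),(68,-22,20)]:
    P=o+q[0]*ex+q[1]*ey+[0,0,q[2]]; u=((proj(d,P)[0]+.5-[325,190])*12).astype(int); cv2.circle(im,tuple(int(v) for v in u),3,(0,0,255),-1)
cv2.imwrite("pics/s11.png",im)
E
```

```text
(no output)
```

View pics/s11.png

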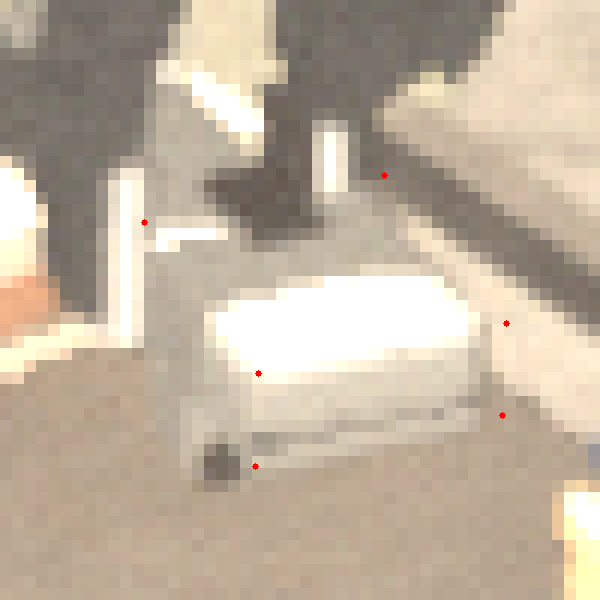

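Call:
{"api": "send_rows", "payload": {
  "commands": [
    {"hand":1,"x":-0.0015,"y":0,"z":0.003,"rx":0,"ry":0,"rz":0.003},
    {"hand":1,"x":0,"y":0,"z":0,"rx":0,"ry":0,"rz":0},
    {"hand":1,"x":0,"y":0,"z":0,"rx":0,"ry":0,"rz":0},
    {"hand":1,"x":0,"y":0,"z":0,"rx":0,"ry":0,"rz":0}
  ]
}}

```text
time: 13.43
tcp_pos: [491.1, -66.5, 54.6]
tcp_rot: [3.139, -0.001, 1.308]
force: [0.1, 0.1, -1.0]
grip_width: 29.2
```

```bash
cat > beam.py <<'E'
from h import *
s=arm.get_state(); R=Ro.from_euler("xyz",s["tcp_rot"]).as_matrix(); ex=-R[:,0]; up=-R[:,2]; p=s["tcp_pos"]
w=p+61.9*ex+8.8*up; b=(ex-up)/2**.5; k=(w[2]-6.5)/-b[2]; L=np.array([460,-180.7,6.5])
print("t",s["time"],"range",k.round(1),"err",(w+k*b-L).round(1),"yaw",s["tcp_rot"].round(4),"pos",p.round(1), "v",abs(s["joint_velocities"]).max().round(4))
E
python3 beam.py
```

```text
t 13.4333 range 80.3 err [ 0.4 -0.3  0. ] yaw [ 3.1392e+00 -7.0000e-04  1.3078e+00] pos [491.1 -66.5  54.6] v 0.004
```

Hold.

Call:
{"api": "send_rows", "payload": {
  "commands": [
    {"hand":1,"x":0,"y":0,"z":0,"rx":0,"ry":0,"rz":0},
    {"hand":1,"x":0,"y":0,"z":0,"rx":0,"ry":0,"rz":0},
    {"hand":1,"x":0,"y":0,"z":0,"rx":0,"ry":0,"rz":0},
    {"hand":1,"x":0,"y":0,"z":0,"rx":0,"ry":0,"rz":0},
    {"hand":1,"x":0,"y":0,"z":0,"rx":0,"ry":0,"rz":0},
    {"hand":1,"x":0,"y":0,"z":0,"rx":0,"ry":0,"rz":0},
    {"hand":1,"x":0,"y":0,"z":0,"rx":0,"ry":0,"rz":0},
    {"hand":1,"x":0,"y":0,"z":0,"rx":0,"ry":0,"rz":0},
    {"hand":1,"x":0,"y":0,"z":0,"rx":0,"ry":0,"rz":0},
    {"hand":1,"x":0,"y":0,"z":0,"rx":0,"ry":0,"rz":0},
    {"hand":1,"x":0,"y":0,"z":0,"rx":0,"ry":0,"rz":0},
    {"hand":1,"x":0,"y":0,"z":0,"rx":0,"ry":0,"rz":0}
  ]
}}

```text
time: 14.43
tcp_pos: [491.2, -66.5, 54.6]
tcp_rot: [3.139, -0.001, 1.308]
force: [-0.5, -0.8, -1.5]
grip_width: 29.0
```

```bash
python3 beam.py
```

```text
t 14.4333 range 80.4 err [ 0.4 -0.4  0. ] yaw [ 3.1392e+00 -7.0000e-04  1.3078e+00] pos [491.2 -66.5  54.6] v 0.0011
```

Very steady. Two more seconds.

Call:
{"api": "send_rows", "payload": {
  "commands": [
    {"hand":1,"x":0,"y":0,"z":0,"rx":0,"ry":0,"rz":0},
    {"hand":1,"x":0,"y":0,"z":0,"rx":0,"ry":0,"rz":0},
    {"hand":1,"x":0,"y":0,"z":0,"rx":0,"ry":0,"rz":0},
    {"hand":1,"x":0,"y":0,"z":0,"rx":0,"ry":0,"rz":0},
    {"hand":1,"x":0,"y":0,"z":0,"rx":0,"ry":0,"rz":0},
    {"hand":1,"x":0,"y":0,"z":0,"rx":0,"ry":0,"rz":0},
    {"hand":1,"x":0,"y":0,"z":0,"rx":0,"ry":0,"rz":0},
    {"hand":1,"x":0,"y":0,"z":0,"rx":0,"ry":0,"rz":0},
    {"hand":1,"x":0,"y":0,"z":0,"rx":0,"ry":0,"rz":0},
    {"hand":1,"x":0,"y":0,"z":0,"rx":0,"ry":0,"rz":0},
    {"hand":1,"x":0,"y":0,"z":0,"rx":0,"ry":0,"rz":0},
    {"hand":1,"x":0,"y":0,"z":0,"rx":0,"ry":0,"rz":0}
  ]
}}

```text
time: 15.43
tcp_pos: [491.2, -66.5, 54.6]
tcp_rot: [3.139, -0.001, 1.308]
force: [-0.4, 0.3, -2.0]
grip_width: 29.3
```

Call:
{"api": "send_rows", "payload": {
  "commands": [
    {"hand":1,"x":0,"y":0,"z":0,"rx":0,"ry":0,"rz":0},
    {"hand":1,"x":0,"y":0,"z":0,"rx":0,"ry":0,"rz":0},
    {"hand":1,"x":0,"y":0,"z":0,"rx":0,"ry":0,"rz":0},
    {"hand":1,"x":0,"y":0,"z":0,"rx":0,"ry":0,"rz":0},
    {"hand":1,"x":0,"y":0,"z":0,"rx":0,"ry":0,"rz":0},
    {"hand":1,"x":0,"y":0,"z":0,"rx":0,"ry":0,"rz":0},
    {"hand":1,"x":0,"y":0,"z":0,"rx":0,"ry":0,"rz":0},
    {"hand":1,"x":0,"y":0,"z":0,"rx":0,"ry":0,"rz":0},
    {"hand":1,"x":0,"y":0,"z":0,"rx":0,"ry":0,"rz":0},
    {"hand":1,"x":0,"y":0,"z":0,"rx":0,"ry":0,"rz":0},
    {"hand":1,"x":0,"y":0,"z":0,"rx":0,"ry":0,"rz":0},
    {"hand":1,"x":0,"y":0,"z":0,"rx":0,"ry":0,"rz":0}
  ]
}}

```text
time: 16.43
tcp_pos: [491.2, -66.5, 54.6]
tcp_rot: [3.139, -0.001, 1.308]
force: [-0.5, 0.1, -1.2]
grip_width: 29.1
```

```bash
python3 beam.py; python3 -c "
from h import *
need([432.5,209,110],1.405)"
```

```text
t 16.4333 range 80.4 err [ 0.4 -0.5  0. ] yaw [ 3.1392e+00 -7.0000e-04  1.3077e+00] pos [491.2 -66.5  54.6] v 0.0012
t=16.43 pos [491.2 -66.5  54.6] rot [ 3.1392e+00 -7.0000e-04  1.3077e+00] F [-0.5  0.1 -1.2] w 29.1 | tool shift mm [ 250.8 -128.2  -55.5] rotvec [ 0.0025 -0.0005 -0.0973]
```

Call:
{"api": "send_rows", "payload": {
  "commands": [
    {"hand":1,"x":0,"y":0,"z":-0.02,"rx":0,"ry":0,"rz":0},
    {"hand":1,"x":0,"y":0,"z":-0.03,"rx":0,"ry":0,"rz":0},
    {"hand":1,"x":0.01,"y":-0.005,"z":-0.02,"rx":0,"ry":0,"rz":0},
    {"hand":1,"x":0.025,"y":-0.013,"z":0,"rx":0,"ry":0,"rz":0},
    {"hand":1,"x":0.03,"y":-0.015,"z":0,"rx":0,"ry":0,"rz":0},
    {"hand":1,"x":0.03,"y":-0.015,"z":0,"rx":0,"ry":0,"rz":0},
    {"hand":1,"x":0.03,"y":-0.015,"z":0,"rx":0,"ry":0,"rz":0},
    {"hand":1,"x":0.03,"y":-0.015,"z":0,"rx":0,"ry":0,"rz":0},
    {"hand":1,"x":0.03,"y":-0.015,"z":0,"rx":0,"ry":0,"rz":0},
    {"hand":1,"x":0.02,"y":-0.01,"z":0,"rx":0,"ry":0,"rz":0},
    {"hand":1,"x":0.01,"y":-0.005,"z":0,"rx":0,"ry":0,"rz":-0.05},
    {"hand":1,"x":0,"y":0,"z":0,"rx":0,"ry":0,"rz":-0.05}
  ]
}}

```text
time: 17.43
tcp_pos: [443.5, 178.0, 129.0]
tcp_rot: [3.133, -0.002, 1.404]
force: [0.4, -0.6, -2.3]
grip_width: 28.8
```

```bash
python3 -c "
from h import *
need([432.5,209,60],1.405)"
```

```text
t=17.43 pos [443.5 178.  129. ] rot [ 3.133e+00 -2.400e-03  1.404e+00] F [ 0.4 -0.6 -2.3] w 28.8 | tool shift mm [ 28.6 -16.6  68.9] rotvec [ 0.0086 -0.0024 -0.001 ]
```

Call:
{"api": "send_rows", "payload": {
  "commands": [
    {"hand":1,"x":0.015,"y":-0.008,"z":0,"rx":0.008,"ry":-0.002,"rz":0},
    {"hand":1,"x":0.012,"y":-0.006,"z":0.02,"rx":0,"ry":0,"rz":0},
    {"hand":1,"x":0,"y":0,"z":0.02,"rx":0,"ry":0,"rz":0},
    {"hand":1,"x":0,"y":0,"z":0.02,"rx":0,"ry":0,"rz":0},
    {"hand":1,"x":0,"y":0,"z":0.01,"rx":0,"ry":0,"rz":0},
    {"hand":1,"x":0,"y":0,"z":0,"rx":0,"ry":0,"rz":0},
    {"hand":1,"x":0,"y":0,"z":0,"rx":0,"ry":0,"rz":0}
  ]
}}

```text
time: 18.02
tcp_pos: [434.5, 211.5, 57.8]
tcp_rot: [3.137, -0.003, 1.412]
force: [0.6, 0.2, -1.1]
grip_width: 29.4
```

```bash
python3 -c "
from h import *
need([432.5,209,20],1.405)"
```

```text
t=18.02 pos [434.5 211.5  57.8] rot [ 3.1371e+00 -2.5000e-03  1.4120e+00] F [ 0.6  0.2 -1.1] w 29.4 | tool shift mm [-2.9 -1.8 37.8] rotvec [ 0.0045 -0.0026  0.007 ]
```

Call:
{"api": "send_rows", "payload": {
  "commands": [
    {"hand":1,"x":-0.003,"y":-0.002,"z":0.012,"rx":0.004,"ry":-0.002,"rz":0.007},
    {"hand":1,"x":0,"y":0,"z":0.012,"rx":0,"ry":0,"rz":0},
    {"hand":1,"x":0,"y":0,"z":0.009,"rx":0,"ry":0,"rz":0},
    {"hand":1,"x":0,"y":0,"z":0,"rx":0,"ry":0,"rz":0},
    {"hand":1,"x":0,"y":0,"z":0,"rx":0,"ry":0,"rz":0}
  ]
}}

```text
time: 18.43
tcp_pos: [435.2, 209.3, 27.0]
tcp_rot: [3.136, -0.003, 1.404]
force: [0.1, 0.2, -1.3]
grip_width: 29.0
```

```bash
python3 -c "
from h import *
need([432.5,209,6.4],1.405)"
```

```text
t=18.43 pos [435.2 209.3  27. ] rot [ 3.1361e+00 -3.1000e-03  1.4041e+00] F [ 0.1  0.2 -1.3] w 29.0 | tool shift mm [-0.8 -2.7 20.6] rotvec [ 0.0055 -0.0031 -0.0009]
```

Call:
{"api": "send_rows", "payload": {
  "commands": [
    {"hand":1,"x":-0.001,"y":-0.002,"z":0.006,"rx":0.005,"ry":-0.003,"rz":0},
    {"hand":1,"x":0,"y":-0.001,"z":0.005,"rx":0,"ry":0,"rz":0},
    {"hand":1,"x":0,"y":0,"z":0.004,"rx":0,"ry":0,"rz":0},
    {"hand":1,"x":0,"y":0,"z":0.001,"rx":0,"ry":0,"rz":0},
    {"hand":1,"x":0,"y":0,"z":0,"rx":0,"ry":0,"rz":0}
  ]
}}

```text
time: 18.85
tcp_pos: [433.6, 209.3, 11.6]
tcp_rot: [3.138, -0.002, 1.404]
force: [-0.1, -0.3, -1.4]
grip_width: 29.4
```

```bash
python3 -c "
from h import *
need([432.5,209,6.4],1.405)"
```

```text
t=18.85 pos [433.6 209.3  11.6] rot [ 3.1381e+00 -1.5000e-03  1.4040e+00] F [-0.1 -0.3 -1.4] w 29.4 | tool shift mm [-0.5 -1.   5.2] rotvec [ 0.0035 -0.0015 -0.001 ]
```

Call:
{"api": "send_rows", "payload": {
  "commands": [
    {"hand":1,"x":0,"y":-0.001,"z":0.002,"rx":0.003,"ry":-0.0015,"rz":0},
    {"hand":1,"x":0,"y":0,"z":0.0015,"rx":0,"ry":0,"rz":0},
    {"hand":1,"x":0,"y":0,"z":0.001,"rx":0,"ry":0,"rz":0},
    {"hand":1,"x":0,"y":0,"z":0,"rx":0,"ry":0,"rz":0}
  ]
}}

```text
time: 19.18
tcp_pos: [432.6, 209.6, 6.7]
tcp_rot: [3.141, 0.0, 1.404]
force: [-0.6, 0.1, -1.2]
grip_width: 29.3
```

Call:
{"api": "send_rows", "payload": {
  "commands": [
    {"hand":1,"x":0,"y":0,"z":0.0007,"rx":0,"ry":0,"rz":0},
    {"hand":1,"x":0,"y":0,"z":0,"rx":0,"ry":0,"rz":0}
  ]
}}

```text
time: 19.35
tcp_pos: [432.8, 209.7, 6.5]
tcp_rot: [3.141, -0.0, 1.404]
force: [0.8, -1.3, -0.9]
grip_width: 28.9
```

Call:
{"api": "send_rows", "payload": {
  "commands": [
    {"hand":1,"x":0,"y":0,"z":0.0005,"rx":0,"ry":0,"rz":0},
    {"hand":0.6,"x":0,"y":0,"z":0,"rx":0,"ry":0,"rz":0},
    {"hand":0.5,"x":0,"y":0,"z":0,"rx":0,"ry":0,"rz":0},
    {"hand":0.3,"x":0,"y":0,"z":0,"rx":0,"ry":0,"rz":0},
    {"hand":0,"x":0,"y":0,"z":0,"rx":0,"ry":0,"rz":0},
    {"hand":0,"x":0,"y":0,"z":0,"rx":0,"ry":0,"rz":0},
    {"hand":0,"x":0,"y":0,"z":0,"rx":0,"ry":0,"rz":0},
    {"hand":0,"x":0,"y":0,"z":0,"rx":0,"ry":0,"rz":0}
  ]
}}

```text
time: 20.02
tcp_pos: [433.7, 209.9, 6.6]
tcp_rot: [3.139, -0.001, 1.404]
force: [-0.1, 0.2, -0.4]
grip_width: 85.2
```

Call:
{"api": "send_rows", "payload": {
  "commands": [
    {"hand":0,"x":0,"y":0,"z":-0.01,"rx":0,"ry":0,"rz":0},
    {"hand":0,"x":0,"y":0,"z":-0.02,"rx":0,"ry":0,"rz":0},
    {"hand":0,"x":0,"y":0,"z":-0.03,"rx":0,"ry":0,"rz":0},
    {"hand":0,"x":0,"y":0,"z":-0.03,"rx":0,"ry":0,"rz":0},
    {"hand":0,"x":0,"y":0,"z":-0.03,"rx":0,"ry":0,"rz":0},
    {"hand":0,"x":0,"y":0,"z":-0.03,"rx":0,"ry":0,"rz":0},
    {"hand":0,"x":-0.03,"y":0,"z":-0.02,"rx":0,"ry":0,"rz":0},
    {"hand":0,"x":-0.04,"y":0,"z":0,"rx":0,"ry":0,"rz":0},
    {"hand":0,"x":-0.04,"y":0,"z":0,"rx":0,"ry":0,"rz":0},
    {"hand":0,"x":-0.04,"y":0,"z":0,"rx":0,"ry":0,"rz":0},
    {"hand":0,"x":-0.04,"y":0,"z":0,"rx":0,"ry":0,"rz":0},
    {"hand":0,"x":0,"y":0,"z":0,"rx":0,"ry":0,"rz":0}
  ]
}}

```text
time: 21.02
tcp_pos: [402.9, 16.6, 193.8]
tcp_rot: [3.128, -0.0, 1.411]
force: [0.7, 0.3, 0.3]
grip_width: 85.4
```

```bash
python3 -c "
from h import *
need([432.5,209,6.4],1.405)
d=cam('scene'); crop(d,0,0,640,400,1.25,'pics/s12.png'); crop(d,200,120,350,230,5,'pics/s13.png')
d=cam('top'); crop(d,190,160,490,270,2.6,'pics/t12.png')"
```

```text
t=21.02 pos [402.9  16.6 193.8] rot [ 3.1282e+00 -3.0000e-04  1.4113e+00] F [0.7 0.3 0.3] w 85.4 | tool shift mm [194.6  -3.8 187.4] rotvec [ 0.0134 -0.0004  0.0063]
```

View pics/s12.png

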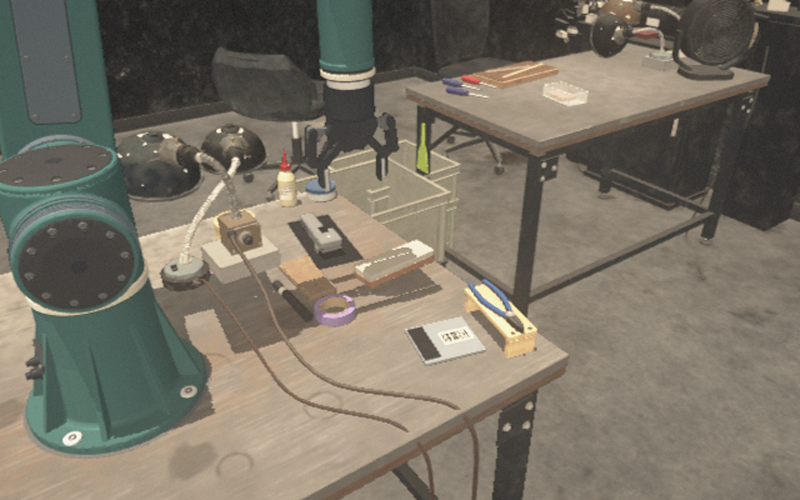

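View pics/s13.png

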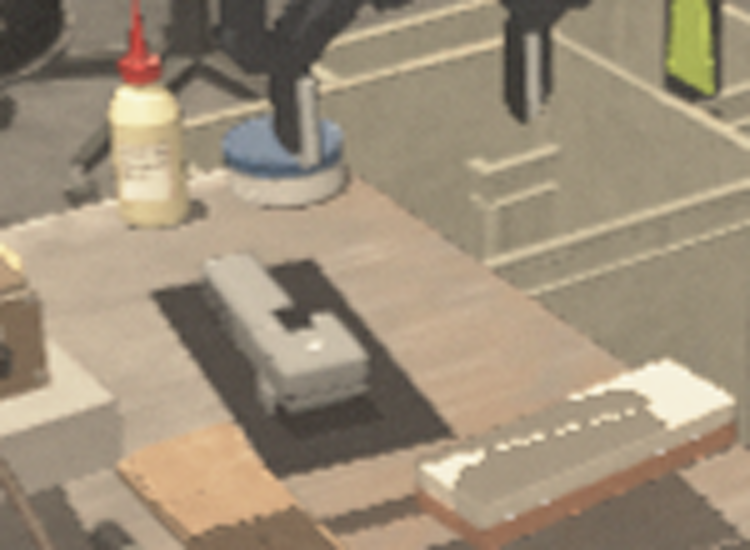

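View pics/t12.png

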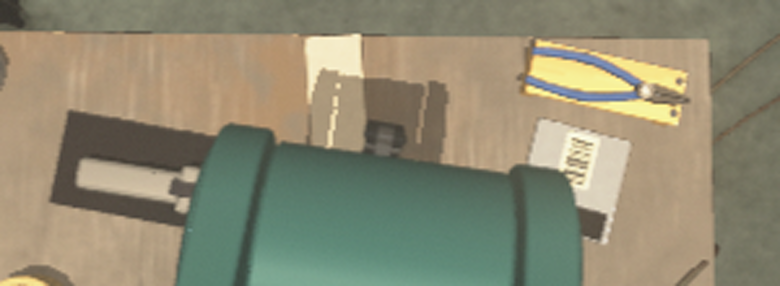

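```bash
python3 -c "
from station import arm
print(arm.finish_job())"
```

```text
the job is handed in; nothing more can be done
None
```

I completed the job and handed it in at about 21 s on the robot's clock; the hand-in gives no verdict.

- **Plate:** I drew it out about 72 mm, pressing with roughly 6–9 N while pulling. There was one brief touch of 18.6 N before the pull, just above the suggested 15 N. The whole plate is clear of the shelf and I let go of it.
- **Scan:** I held the scanner still for about 3 s. The computed range was 80 mm, with the beam within 1 mm of the label centre I had measured and the window parallel to the label's long side. These figures come from the measured tool pose and the given scanner dimensions, because the beam is not drawn.
- **Scanner:** I laid it back on its pad, right way up and along the pad, within about 1–2 mm of where it started. The gripper is open and well clear.

The last pictures show the nippers on the shelf and the whetstone where it was. The plate had not moved since it was drawn out.

**Disagreement:** the two cameras put the label centre about 3 mm apart in x, and I used a point about midway between them. The picture of the held scanner showed a similar few-millimetre offset from the prediction, in line with the camera calibration.

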